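Return the tasting and labelling things to their own holders

ROBOT

A 7-joint arm with a two-finger parallel gripper is mounted at the origin on a cart in front of the work surface, level with it; the furniture and walls round the work are solid. World frame = base frame: x ahead of the robot, y to its left, z up, the work surface at z = 0. Lengths are in m, angles in rad, forces in N, time in s.
With the tool pointing down it reaches from about 0.4 to 0.9 m from the base axis. Payload 5.6 kg.
Tool frame: the origin (TCP) lies midway between the tips of the shut fingers; the grasp point (between the pads) lies 19 mm behind it; z points along the fingers, y is the line along which they close (so a half turn about z gives the same grasp; the last joint's range is limited). The gripper opens to 92 mm and grips with 3 to 60 N. Pads are 20 mm wide; open, the fingers measure 128 mm over their backs; the gripper's body (75 mm by 189 mm) begins 69 mm behind the grasp point.
Start: joints at [1.234, 0.468, -0.012, 1.603, 0.006, 1.071, -0.056], TCP at [0.188, -0.622, 0.215] pointing down, gripper open.
Joint ranges: [-2.53, 2.53], [-0.31, 2.02], [-1.57, 1.55], [0.28, 2.44], [-1.29, 4.43], [0.15, 1.84], [-2.92, 2.92]. Speed limits (rad/s): [2.57, 2.57, 3.14, 3.14, 3.14, 3.14, 3.14].

INTERFACE

Orientations are given as a unit quaternion [w, x, y, z].
In Python, from rig import ctrl gives the robot as it stands.
- The arm moves only by the tool move_arm, never from a script. Its argument "plan" is a list of rows, each a list of 7 numbers: the shift along the tool's x, y, z in units of 150 mm (1.0 is 150 mm), then the turn, a rotation vector about the tool's x, y, z in units of 90 degrees (1.0 is 90 degrees), then the opening, from 0 (shut) to 1 (fully open). A call has 1 to 20 rows; each row is the pose to reach, as a shift and turn from the pose commanded when the call began, along the tool's axes at that moment; what a row does not reach only later rows make up. A row lasts 1/10 s, in which the tool goes at most 50 mm and 8.59 degrees, less where a joint would pass 70% of its speed; a pose out of reach is approached as far as the arm can. A call with a number of a shift or a turn outside -1 to 1 is refused whole. A call with a gripper value outside its range is refused whole. The fingers move at their own pace and stop on an object; "grip_force" is the grip in N (left out, the last holds). Time passes only in rows, so rows that repeat a pose let the fingers close. It gives the time, the measured TCP pose, the force, the opening and the grip force at its end, in the units of the state.
- ctrl.state(): the state, without advancing time (a new reading comes with each control period).
- ctrl.read_camera(name): name is "scene" or "top"; returns a dict with "img" (480x640x3 uint8, red, green, blue), "fx", "fy", "cx", "cy" (pixels), "R" (3x3) and "t" (3): a world point X has camera coordinates R X + t. Camera axes: x right, y down, z forward; pixel columns grow to the right and rows downward; lengths in m; the calibration is good to about 2 mm. A picture is of the moment at which its call begins. There is no depth.
- ctrl.hand_in(): hands the job in; it is judged then, once.
The state is a dict: "clock": time; "qpos": joint angles; "qvel": joint speeds; "joint_torque": joint torques, N m; "position": TCP position; "eef_rot": TCP orientation; "force": force on the tool from outside, world axes, zero at the start; "torque": the same for the moment, N m; "gripper_width": finger opening in m; "grip_force": force on a finger pad.
Only numpy, scipy, OpenCV 4.12 (cv2) and the standard library are available. Lean on these libraries where they do the work, as an engineer would, in place of code of your own. Each camera call takes 0.05 s, during which the arm holds its last target. There are 200 camera calls.

TASK

After the tasting, four things were left lying among the cheeses on the right-hand side. Bring each one to its own holder on the steel worktop on the left: the label roll down over the post of its spindle stand, the cup of picks into the steel sleeve, the olive dish into the recess of the wooden coaster, and the marker lying across both wire forks of the pen rest, centred. Keep the cup and the dish upright all the way so that nothing spills, and leave the jar and the dark-topped piece of cheese where they are.

Things in the scene. Friction and masses are not known exactly. Their poses are not given: they have to be found in the camera images.
- label_roll: Roll of white paper labels standing flat on its end, 60 mm across, 32 mm high, with a brown cardboard core and a 26 mm hole right through. Origin: centre of the underside; z up along the hole. Grip it across its outside (60 mm), fingers at its left and right: cheeses stand close behind. A like one at the back of the steel worktop is scenery.
- pick_cup: Upright grey cup full of wooden tasting picks: 62 mm high to the rim (picks to 70 mm), 64 mm across at the rim, 56 mm at the foot. Origin: centre of the underside; z up. Grip it about 48 mm above its underside (63 mm wide), fingers left and right. Tallest of the four: a gripper reaching low beside it can strike it, so best taken first. A like one at the back is scenery.
- olive_dish: Small round straight-sided grey dish with green olives in it, 68 mm across, 34 mm high. Origin: centre of the underside; z up. Grip it across the outside (68 mm), fingers left and right, tips 10 mm or more above its underside to clear the coaster's rim. A like one at the back of the steel worktop is scenery.
- marker_mid (a point): Middle of the marker pen, a point on its axis. The pen is a white rod with a black cap, 138 mm long and 18 mm thick, lying on its side (this point 9 mm above what it lies on). The y axis runs along the pen; the black cap is on the -y half. It may be turned about its own axis. A like one at the back of the steel worktop is scenery.
- spindle_stand: Fixed stand for the label roll: black round foot 84 mm across with a flat top 8 mm above the worktop, and in its centre an upright steel post 16 mm thick that reaches 36 mm above the worktop, the top 8 mm tapering to 7 mm. Origin: centre of the underside; z up. A seated roll lies flat on the foot, its underside 8 mm above this origin.
- cup_sleeve: Fixed round steel sleeve for the cup of picks: 30 mm high, open at the top, 75 mm across inside, its mouth flaring to 90 mm; floor 4 mm above the worktop, where the cup's underside rests. Origin: centre of the underside; z up.
- dish_coaster: Fixed round wooden coaster for the olive dish: 106 mm across at the top, 15 mm high, with a round recess 77 mm across at its floor, widening to 90 mm at the rim; floor 8 mm above the worktop, where the dish's underside rests. Origin: centre of the underside; z up.
- pen_rest: Fixed pen rest: dark foot plate 44 x 100 mm, 5 mm thick, with two V-shaped steel wire forks at y = -36 and +36 mm, each 38 mm wide across x at its top (38 mm above the worktop), open room for fingers between them. The pen lies in both V's along the rest's y axis, cap either way, its axis then 30 mm above the worktop. Origin: centre of the underside; z up.
- jar: Bystander: white jar with a maroon screw lid, 75 mm across, 62 mm high, standing behind the things. Origin: centre of the underside. Fixed scenery: cheese wheels 50 to 60 mm high behind the things, price cards up to 250 mm high farther back; the counter has a 48 mm front lip at x = 0.38.
- cheese_piece: Bystander: white piece of cheese with a dark mark on top, 64 x 88 x 48 mm, standing behind the holders. Origin: centre of the underside.

How it is judged:
By the outcome, as a careful person would: the job done as asked, in the order asked, and still so for the second after the job is handed in, with the robot touching nothing.
It also fails if it takes over 131 s, if anything falls off the work surface, if the arm or the gripper's body presses on something with over 40 N, if the wrist force passes 120 N, or if a joint passes its speed limit or range.

## Working session

There is one attempt and no reset: what is moved stays moved. The work goes in short steps, Python scripts to look and compute and a tool call to move; the robot and the scene stay as the last step left them, time stands still between calls to the robot, and variables do not carry over. Pictures are saved under pics/ and viewed, at most 14 in all, crops included, and the job is handed in when it is done.

Besides the shell and the picture viewer there is one more tool, called after ">>>" as name([rows], argument=value, ...), one row to a line, values as JSON. move_arm: Moves the arm, as the interface text tells. Shifts and turns lie within -1 to 1; 1 stands for 150 mm of shift or 90 degrees of turn. Its arguments: {"type":"object","properties":{"plan":{"type":"array"},"grip_force":{"type":"number"}},"required":["plan"]}

```bash
mkdir -p pics; ls; python3 - <<'E'
from rig import ctrl
import cv2
for n in("scene","top"):
    c=ctrl.read_camera(n); cv2.imwrite(f"pics/{n}0.png",c["img"][:,:,::-1]); print(n,c["fx"],c["fy"],c["cx"],c["cy"],c["R"],c["t"])
s=ctrl.state();print({k:s[k] for k in("clock","position","eef_rot","force","gripper_width")})
E
```

```text
pics
scene 447.1772256399481 447.1772256399481 318.06360802343164 247.53619052167664 [[-0.7682908  -0.63972665  0.02188758]
 [-0.43434144  0.49590271 -0.75194947]
 [ 0.47018801 -0.58722254 -0.65885729]] [0.4251865  0.27349355 1.14443149]
top 530.51125726821 530.51125726821 325.1874295594987 246.49183944484776 [[-0.00621087 -0.99986871  0.0149663 ]
 [-0.99468876  0.0046396  -0.10282383]
 [ 0.1027409  -0.01552544 -0.99458698]] [-0.01979255  0.5830227   1.414551  ]
{'clock': 0.1, 'position': array([ 0.18802371, -0.62166379,  0.21372544]), 'eef_rot': array([-7.75053803e-04,  9.89234454e-01,  1.46337161e-01, -1.73573283e-04]), 'force': array([-0.33474597,  0.73366584,  0.44317607]), 'gripper_width': 0.09186020016445423}
```

View pics/scene0.png

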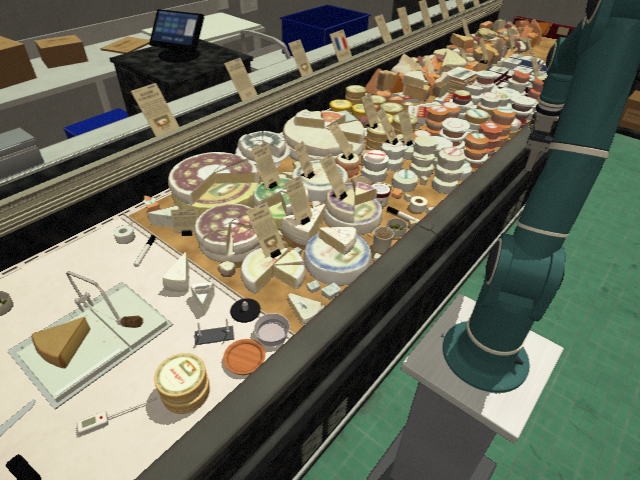

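View pics/top0.png

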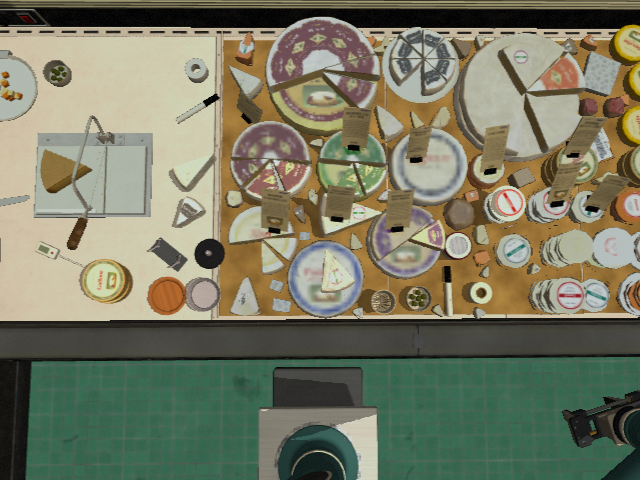

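The top view shows the cup at (382,301), dish (417,297), marker (447,290) and roll (480,293). The holders are the spindle (208,253), sleeve (202,295), coaster (166,295) and pen rest (167,253). I'll zoom in next.

```bash
cat > h.py <<'E'
import numpy as np, cv2
from rig import ctrl
def cams(): return {n:ctrl.read_camera(n) for n in("scene","top")}
def ray(c,u,v):
    d=c["R"].T@np.array([(u-c["cx"])/c["fx"],(v-c["cy"])/c["fy"],1]); return -c["R"].T@c["t"],d
def atz(c,u,v,z):
    o,d=ray(c,u,v); return (o+d*(z-o[2])/d[2])[:2]
def proj(c,P):
    p=np.asarray(P)@c["R"].T+c["t"]; return np.c_[p[:,0]/p[:,2]*c["fx"]+c["cx"],p[:,1]/p[:,2]*c["fy"]+c["cy"]]
def circ(x,y,r,z): 
    a=np.linspace(0,2*np.pi,60); return np.c_[x+r*np.cos(a),y+r*np.sin(a),0*a+z]
def crop(c,x0,y0,w,h,k,fn,lines=()):
    im=cv2.resize(c["img"][y0:y0+h,x0:x0+w,::-1],None,fx=k,fy=k,interpolation=cv2.INTER_CUBIC)
    for L in lines: cv2.polylines(im,[np.int32(((L+.5)-[x0,y0])*k)],False,(0,0,255),1)
    cv2.imwrite(fn,im)
E
python3 - <<'E'
from h import *
C=cams();t,s=C["top"],C["scene"]
a=crop(t,365,255,133,75,6,"pics/a.png"); crop(t,140,220,100,100,6,"pics/b.png")
for n,p,z in(("cup",(382,301),.062),("dish",(417,297),.034),("mk",(447,290),.009),("roll",(480,293),.032),("spin",(208,253),.008),("slv",(202,295),.03),("coas",(166,295),.015),("rest",(167,253),.005)): print(n,atz(t,*p,z))
E
```

```text
cup [ 0.43429595 -0.171529  ]
dish [ 0.44443512 -0.26966237]
mk [ 0.46326461 -0.35753009]
roll [ 0.45418678 -0.44131252]
spin [0.56869434 0.29942407]
slv [0.45334644 0.30911995]
coas [0.45413112 0.40973622]
rest [0.56951639 0.41264311]
```

View pics/a.png

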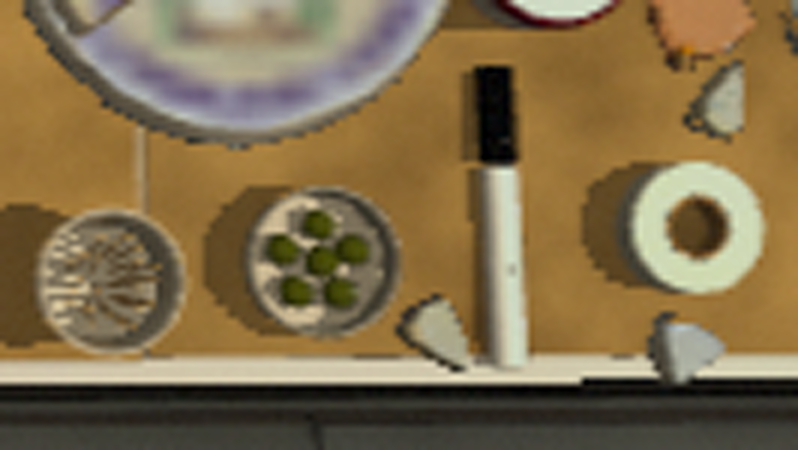

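View pics/b.png

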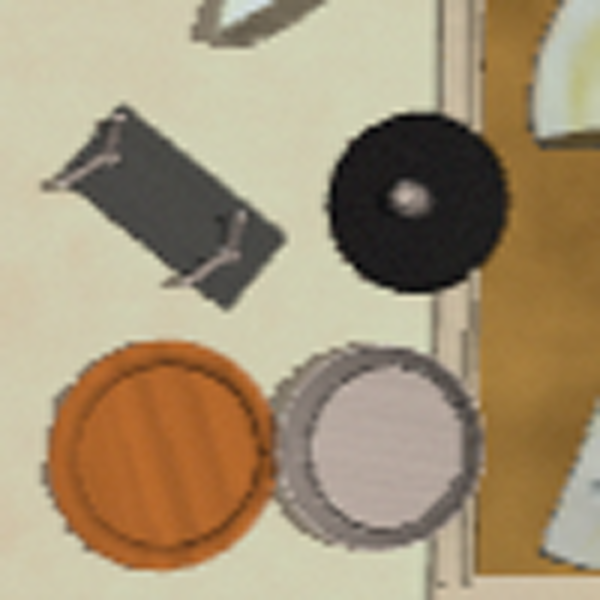

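```bash
cat > ov.py <<'E'
from h import *
C=cams();t,s=C["top"],C["scene"]
f=lambda x,y,X,Y:(X+x/6-.5,Y+y/6-.5)
def A(x,y,z,o=(365,255)): return atz(t,*f(x,y,*o),z)
B=(140,220)
P={"cup":A(111,281,.062),"dish":A(323,262,.034),"roll":A(697,228,.032),"m1":A(495,66,.012),"m2":A(510,365,.012),
"spin":A(418,203,.008,B),"slv":A(380,447,.03,B),"coas":A(163,455,.015,B),"r1":A(122,105,.005,B),"r2":A(287,238,.005,B),"r3":A(230,311,.005,B)}
for k,v in P.items(): print(k,v.round(4))
m=(P["m1"]+P["m2"])/2; d=P["m1"]-P["m2"]; print("marker",m,np.linalg.norm(d),np.degrees(np.arctan2(d[1],d[0])))
r=(P["r1"]+P["r3"])/2; e=P["r1"]-P["r2"]; print("rest",r,np.linalg.norm(e),np.degrees(np.arctan2(e[1],e[0])),np.linalg.norm(P["r2"]-P["r3"]))
q=np.array
L=[circ(*P["cup"],.032,.062),circ(*P["cup"],.028,0),circ(*P["dish"],.034,.034),circ(*P["dish"],.034,0),circ(*P["roll"],.03,.032),circ(*P["roll"],.03,0),
 circ(*P["spin"],.042,.008),circ(*P["spin"],.0035,.036),circ(*P["slv"],.045,.03),circ(*P["coas"],.053,.015),circ(*P["coas"],.045,.015)]
d/=np.linalg.norm(d); n=q([-d[1],d[0]])
L.append(np.array([[*(m+d*a*.069+n*b*.009),.009] for a,b in((1,1),(1,-1),(-1,-1),(-1,1),(1,1))]))
e/=np.linalg.norm(e); n=q([-e[1],e[0]])
L.append(np.array([[*(r+e*a*.05+n*b*.022),.005] for a,b in((1,1),(1,-1),(-1,-1),(-1,1),(1,1))]))
for g in(-.036,.036): L.append(np.array([[*(r+e*g+n*b*.019),z] for b,z in((1,.038),(0,.017),(-1,.038))]))
for c,nm,bx in((s,"s",((360,185,80,75),(185,285,120,100))),(t,"t",((365,255,133,75),(140,220,100,100)))):
    ims=[]
    for i,b in enumerate(bx):
        crop(c,*b,5,"/tmp/x.png",[proj(c,l) for l in L]); ims.append(cv2.resize(cv2.imread("/tmp/x.png"),(400,int(400*b[3]/b[2]))) if 0 else cv2.imread("/tmp/x.png"))
    W=max(i.shape[1] for i in ims); 
    o=np.hstack([cv2.copyMakeBorder(i,0,500-i.shape[0],0,0,0) for i in ims]) 
    cv2.imwrite(f"pics/ov_{nm}.png",o if o.shape[1]<=800 else o[:,:]*1 if 0 else cv2.resize(o,(800,int(o.shape[0]*800/o.shape[1]))) if o.shape[1]>1000 else o[:,:])
    print(o.shape)
E
sed -i 's/>1000/>800/' ov.py; python3 ov.py
```

```text
cup [ 0.4334 -0.1742]
dish [ 0.4413 -0.2732]
roll [ 0.4555 -0.4432]
m1 [ 0.5305 -0.3588]
m2 [ 0.3942 -0.3616]
spin [0.5678 0.2962]
slv [0.456  0.3069]
coas [0.4532 0.4079]
r1 [0.614  0.4334]
r2 [0.5522 0.3565]
r3 [0.5188 0.3818]
marker [ 0.46237242 -0.36019687] 0.13635077987529168 1.1660258555823408
rest [0.56641088 0.4076156 ] 0.09870709262296756 51.226917464494605 0.04189068758444821
(500, 1000, 3)
(500, 1165, 3)
```

View pics/ov_s.png

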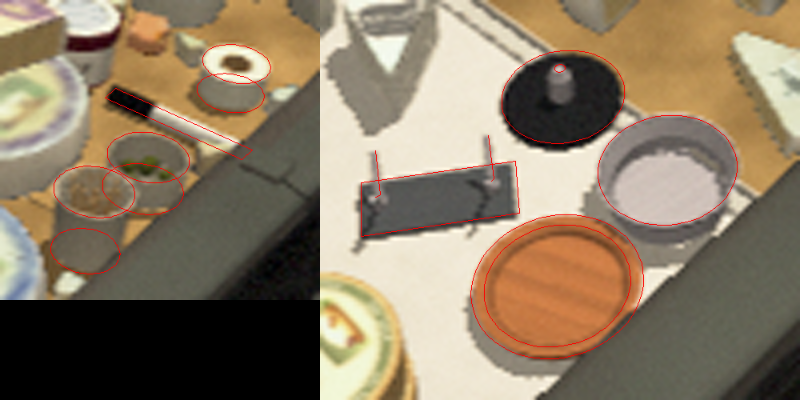

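The overlays fit in both cameras to about 1 px: spindle foot at (560,100), sleeve rim (668,170), coaster (557,287) and pen rest (440,200) in the crop. Starting with the cup, I'll turn the gripper square and approach.

>>> move_arm([
  [0.1,-0.13,0,0,0,0.04,0.9],
  [0.25,-0.33,0,0,0,0.09,0.85],
  [0.42,-0.53,0,0,0,0.14,0.8],
  [0.57,-0.73,0,0,0,0.187,0.76],
  [0.57,-0.73,0,0,0,0.187,0.76],
], grip_force=15)

```text
clock: 0.8
position: [0.2411, -0.4881, 0.2147]
eef_rot: [-0.001, 1.0, 0.003, 0.0]
force: [1.0, 0.1, 0.3]
gripper_width: 0.07
grip_force: 0.0
```

>>> move_arm([
  [0.11,-0.17,0,0,0,0,0.85],
  [0.22,-0.35,0,0,0,0,0.85],
  [0.33,-0.53,0,0,0,0,0.85],
  [0.43,-0.7,0,0,0,0,0.85],
])

```text
clock: 1.2
position: [0.3034, -0.3871, 0.2148]
eef_rot: [0.0, 1.0, 0.0, 0.0]
force: [-0.4, -0.3, 0.2]
gripper_width: 0.0779
grip_force: 0.0
```

>>> move_arm([
  [0.11,-0.17,0,0,0,0,0.85],
  [0.22,-0.35,0,0,0,0,0.85],
  [0.33,-0.53,0,0,0,0,0.85],
  [0.43,-0.7,0,0,0,0,0.85],
])

```text
clock: 1.6
position: [0.3681, -0.2821, 0.2148]
eef_rot: [0.0, 1.0, 0.0, 0.0]
force: [0.1, -0.4, -0.7]
gripper_width: 0.0777
grip_force: 0.0
```

>>> move_arm([
  [0.11,-0.17,0,0,0,0,0.85],
  [0.22,-0.35,0,0,0,0,0.85],
  [0.33,-0.53,0,0,0,0,0.85],
  [0.43,-0.7,0,0,0,0,0.85],
  [0.43,-0.7,0,0,0,0,0.85],
  [0.43,-0.7,0,0,0,0,0.85],
])

```text
clock: 2.2
position: [0.432, -0.1779, 0.2146]
eef_rot: [0.0, 1.0, 0.001, -0.0]
force: [-0.4, 0.2, -0.4]
gripper_width: 0.0778
grip_force: 0.0
```

>>> move_arm([
  [0.01,-0.024,0.1,0,0,0,0.85],
  [0.01,-0.024,0.25,0,0,0,0.85],
  [0.01,-0.024,0.4,0,0,0,0.85],
  [0.01,-0.024,0.55,0,0,0,0.85],
  [0.01,-0.024,0.66,0,0,0,0.85],
  [0.01,-0.024,0.74,0,0,0,0.85],
  [0.01,-0.024,0.82,0,0,0,0.85],
  [0.01,-0.024,0.9,0,0,0,0.85],
  [0.01,-0.024,0.95,0,0,0,0.85],
  [0.01,-0.024,1.0,0,0,0,0.85],
])

```text
clock: 3.2
position: [0.4335, -0.1742, 0.0641]
eef_rot: [0.0, 1.0, -0.0, 0.0]
force: [-0.5, -0.3, 0.2]
gripper_width: 0.0781
grip_force: 0.0
```

>>> move_arm([
  [0,0,0.07,0,0,0,0.85],
  [0,0,0.14,0,0,0,0.85],
  [0,0,0.2,0,0,0,0.85],
  [0,0,0.23,0,0,0,0.85],
  [0,0,0.23,0,0,0,0.75],
  [0,0,0.23,0,0,0,0.72],
  [0,0,0.23,0,0,0,0.69],
  [0,0,0.23,0,0,0,0.66],
  [0,0,0.23,0,0,0,0.6],
  [0,0,0.23,0,0,0,0.5],
  [0,0,0.23,0,0,0,0.5],
  [0,0,0.23,0,0,0,0.5],
])

```text
clock: 4.4
position: [0.4334, -0.1741, 0.0303]
eef_rot: [0.0, 1.0, -0.0, 0.0]
force: [-0.5, -0.3, 2.4]
gripper_width: 0.0636
grip_force: 15.0
```

>>> move_arm([
  [0,0,-0.04,0,0,0,0.5],
  [0,0,-0.12,0,0,0,0.5],
  [0,0,-0.22,0,0,0,0.5],
  [0,0,-0.34,0,0,0,0.5],
  [0,0,-0.48,0,0,0,0.5],
  [0,0,-0.62,0,0,0,0.5],
  [0,0,-0.76,0,0,0,0.5],
  [0,0,-0.88,0,0,0,0.5],
  [0,0,-0.96,0,0,0,0.5],
  [0,0,-1.0,0,0,0,0.5],
])

```text
clock: 5.4
position: [0.4338, -0.1741, 0.1816]
eef_rot: [0.0, 1.0, 0.0, 0.001]
force: [0.9, -0.4, -1.5]
gripper_width: 0.0631
grip_force: 15.0
```

>>> move_arm([
  [0.0,-0.03,0,0,0,0,0.5],
  [0.01,-0.1,0,0,0,0,0.5],
  [0.01,-0.2,0,0,0,0,0.5],
  [0.02,-0.32,0,0,0,0,0.5],
  [0.02,-0.44,0,0,0,0,0.5],
  [0.03,-0.56,0,0,0,0,0.5],
  [0.03,-0.68,0,0,0,0,0.5],
  [0.04,-0.8,0,0,0,0,0.5],
])

```text
clock: 6.2
position: [0.4384, -0.0522, 0.179]
eef_rot: [-0.0, 1.0, 0.0, -0.001]
force: [-0.2, 0.4, -0.6]
gripper_width: 0.0637
grip_force: 15.0
```

>>> move_arm([
  [0.0,-0.12,0,0,0,0,0.5],
  [0.01,-0.24,0,0,0,0,0.5],
  [0.02,-0.36,0,0,0,0,0.5],
  [0.03,-0.48,0,0,0,0,0.5],
  [0.03,-0.6,0,0,0,0,0.5],
  [0.04,-0.7,0,0,0,0,0.5],
  [0.04,-0.8,0,0,0,0,0.5],
])

```text
clock: 6.9
position: [0.4444, 0.0676, 0.1791]
eef_rot: [-0.0, 1.0, 0.001, -0.001]
force: [0.4, -0.3, -0.9]
gripper_width: 0.0632
grip_force: 15.0
```

>>> move_arm([
  [0.0,-0.12,0,0,0,0,0.5],
  [0.01,-0.24,0,0,0,0,0.5],
  [0.02,-0.36,0,0,0,0,0.5],
  [0.03,-0.48,0,0,0,0,0.5],
  [0.03,-0.6,0,0,0,0,0.5],
  [0.04,-0.7,0,0,0,0,0.5],
  [0.04,-0.8,0,0,0,0,0.5],
])

```text
clock: 7.6
position: [0.4501, 0.1874, 0.179]
eef_rot: [0.0, 1.0, 0.001, -0.001]
force: [-0.2, 0.6, -0.4]
gripper_width: 0.0638
grip_force: 15.0
```

>>> move_arm([
  [0.0,-0.12,0,0,0,0,0.5],
  [0.01,-0.24,0,0,0,0,0.5],
  [0.02,-0.36,0,0,0,0,0.5],
  [0.03,-0.48,0,0,0,0,0.5],
  [0.03,-0.6,0,0,0,0,0.5],
  [0.03,-0.7,0,0,0,0,0.5],
  [0.03,-0.77,0,0,0,0,0.5],
  [0.03,-0.8,0,0,0,0,0.5],
  [0.03,-0.81,0,0,0,0,0.5],
  [0.03,-0.81,0,0,0,0,0.5],
])

```text
clock: 8.6
position: [0.4558, 0.307, 0.1799]
eef_rot: [0.0, 1.0, -0.0, -0.0]
force: [-1.3, -0.1, -2.4]
gripper_width: 0.0637
grip_force: 15.0
```

```bash
python3 - <<'E'
from h import *
s=ctrl.state();p=s["position"];print(p,s["gripper_width"],s["eef_rot"])
C=cams();t,c=C["top"],C["scene"]
x,y,zb=p[0],p[1],p[2]-.030
L=[circ(x,y,.032,zb+.062),circ(x,y,.028,zb),circ(.456,.3069,.045,.03)]
crop(c,190,200,130,150,4,"/tmp/1.png",[proj(c,l) for l in L]);crop(t,140,220,70,150,4,"/tmp/2.png",[proj(t,l) for l in L])
cv2.imwrite("pics/c1.png",np.hstack([cv2.imread("/tmp/1.png"),cv2.imread("/tmp/2.png")]))
E
```

```text
[0.45584067 0.30703348 0.17987741] 0.0637013341374584 [ 2.81687571e-04  9.99999923e-01 -2.34061601e-04 -1.38779178e-04]
```

View pics/c1.png

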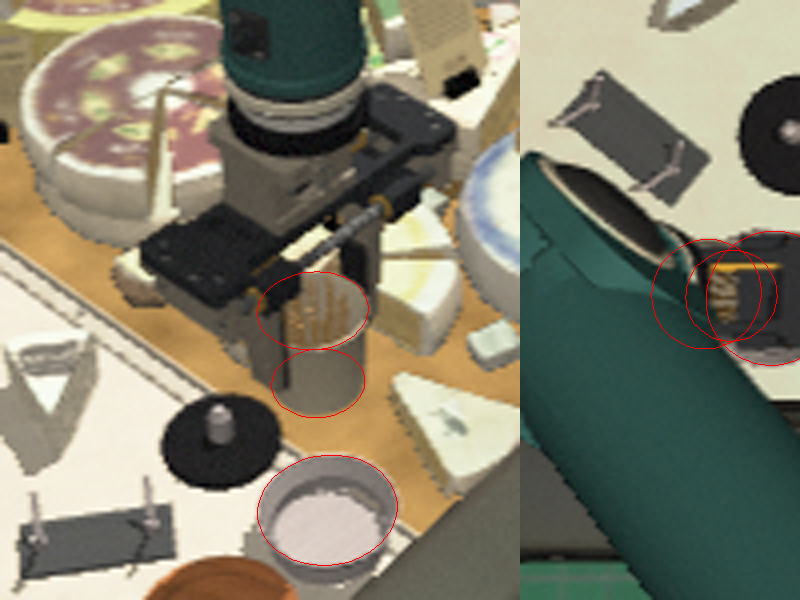

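The cup sits in the grip where predicted, with its foot circle at (318,383) in the crop, and is centred over the sleeve at (327,510). Lowering it now.

>>> move_arm([
  [0,0,0.04,0,0,0,0.5],
  [0,0,0.14,0,0,0,0.5],
  [0,0,0.26,0,0,0,0.5],
  [0,0,0.38,0,0,0,0.5],
  [0,0,0.5,0,0,0,0.5],
  [0,0,0.6,0,0,0,0.5],
  [0,0,0.68,0,0,0,0.5],
  [0,0,0.75,0,0,0,0.5],
  [0,0,0.81,0,0,0,0.5],
  [0,0,0.87,0,0,0,0.5],
  [0,0,0.92,0,0,0,0.5],
  [0,0,0.95,0,0,0,0.5],
  [0,0,0.965,0,0,0,0.5],
  [0,0,0.965,0,0,0,0.5],
])

```text
clock: 10.1
position: [0.4558, 0.3075, 0.0352]
eef_rot: [0.0, 1.0, 0.0, -0.0]
force: [-0.3, -0.1, -0.9]
gripper_width: 0.0634
grip_force: 15.0
```

>>> move_arm([
  [0,0,0.007,0,0,0,0.5],
  [0,0,0.01,0,0,0,0.5],
  [0,0,0.01,0,0,0,0.7],
  [0,0,0.01,0,0,0,0.75],
  [0,0,0.01,0,0,0,0.82],
  [0,0,0.01,0,0,0,0.88],
  [0,0,0.01,0,0,0,0.88],
  [0,0,-0.05,0,0,0,0.88],
  [0,0,-0.15,0,0,0,0.88],
  [0,0,-0.3,0,0,0,0.88],
  [0,0,-0.5,0,0,0,0.88],
  [0,0,-0.75,0,0,0,0.88],
  [0,0,-0.95,0,0,0,0.88],
  [0,0,-1.0,0,0,0,0.88],
])

```text
clock: 11.5
position: [0.4575, 0.3091, 0.1902]
eef_rot: [-0.002, 1.0, 0.0, 0.003]
force: [0.0, 0.8, -0.8]
gripper_width: 0.0804
grip_force: 0.0
```

>>> move_arm([
  [0,0.2,0,0,0,0,0.88],
  [0,0.45,0,0,0,0,0.88],
  [0,0.75,0,0,0,0,0.88],
  [-0.02,1.0,0,0,0,0,0.88],
])

```text
clock: 11.9
position: [0.4524, 0.1552, 0.1852]
eef_rot: [0.0, 1.0, -0.0, -0.0]
force: [1.2, -0.7, 0.4]
gripper_width: 0.0806
grip_force: 0.0
```

>>> move_arm([
  [0,0.3,0,0,0,0,0.88],
  [-0.01,0.6,0,0,0,0,0.88],
  [-0.02,0.85,0,0,0,0,0.88],
  [-0.03,1.0,0,0,0,0,0.88],
])

```text
clock: 12.3
position: [0.4475, 0.0042, 0.1853]
eef_rot: [0.001, 1.0, -0.002, -0.0]
force: [0.6, 0.3, 0.4]
gripper_width: 0.081
grip_force: 0.0
```

```bash
python3 - <<'E'
from h import *
s=ctrl.state();p=s["position"];print(p,s["gripper_width"],s["eef_rot"])
C=cams();t,c=C["top"],C["scene"]
L=[circ(.456,.3069,.032,.066),circ(.4413,-.2732,.034,.034)]
crop(c,190,260,120,120,4,"/tmp/1.png",[proj(c,l) for l in L]);crop(t,365,240,80,80,4,"/tmp/2.png",[proj(t,l) for l in L])
a,b=cv2.imread("/tmp/1.png"),cv2.imread("/tmp/2.png")
cv2.imwrite("pics/c2.png",np.hstack([a,cv2.copyMakeBorder(b,0,160,0,0,0)]))
E
```

```text
[0.44754004 0.00423742 0.18533534] 0.08095970878079733 [ 5.30484133e-04  9.99998203e-01 -1.80041015e-03 -2.66787849e-04]
```

View pics/c2.png

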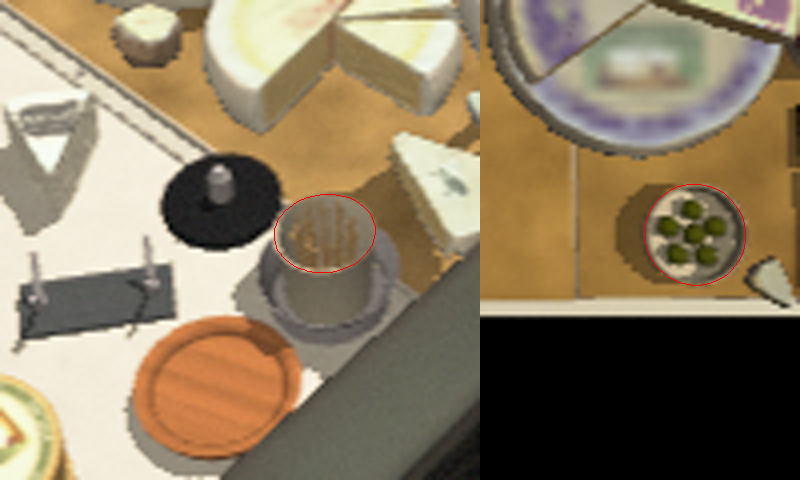

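The cup is seated inside the sleeve, rim at (325,233), and the dish hasn't moved. Dish next. The sleeve stands close beside the coaster, so I'll turn the gripper 45° for that placing.

>>> move_arm([
  [0,0.3,0,0,0,0,0.9],
  [-0.01,0.6,0,0,0,0,0.9],
  [-0.02,0.9,0,0,0,0,0.9],
])

```text
clock: 12.7
position: [0.4455, -0.1274, 0.1856]
eef_rot: [-0.0, 1.0, 0.001, 0.0]
force: [1.0, -0.8, 0.0]
gripper_width: 0.0825
grip_force: 0.0
```

>>> move_arm([
  [0,0.3,0,0,0,0,0.9],
  [-0.01,0.6,0,0,0,0,0.9],
  [-0.01,0.85,0,0,0,0,0.9],
  [-0.01,0.95,0,0,0,0,0.9],
  [-0.01,0.95,0,0,0,0,0.9],
  [-0.01,0.95,0,0,0,0,0.9],
])

```text
clock: 13.3
position: [0.4443, -0.2676, 0.1851]
eef_rot: [-0.001, 1.0, 0.001, -0.0]
force: [0.4, 0.9, -0.0]
gripper_width: 0.0829
grip_force: 0.0
```

>>> move_arm([
  [0,0,0.1,0,0,0,0.9],
  [0,0,0.25,0,0,0,0.9],
  [0,0,0.4,0,0,0,0.9],
  [0,0,0.55,0,0,0,0.9],
  [0,0,0.7,0,0,0,0.9],
  [0,0,0.8,0,0,0,0.9],
  [0,0,0.85,0,0,0,0.9],
  [0,0,0.85,0,0,0,0.9],
])

```text
clock: 14.1
position: [0.4439, -0.2678, 0.0572]
eef_rot: [-0.001, 1.0, 0.001, -0.001]
force: [0.2, 0.7, -0.7]
gripper_width: 0.0828
grip_force: 0.0
```

>>> move_arm([
  [-0.005,0.036,0.02,0,0,0,0.9],
  [-0.005,0.036,0.1,0,0,0,0.9],
  [-0.005,0.036,0.2,0,0,0,0.9],
  [-0.005,0.036,0.27,0,0,0,0.9],
  [-0.005,0.036,0.3,0,0,0,0.9],
  [-0.005,0.036,0.3,0,0,0,0.85],
  [-0.005,0.036,0.3,0,0,0,0.8],
  [-0.005,0.036,0.3,0,0,0,0.76],
  [-0.005,0.036,0.3,0,0,0,0.72],
  [-0.005,0.036,0.3,0,0,0,0.6],
  [-0.005,0.036,0.3,0,0,0,0.6],
  [-0.005,0.036,0.3,0,0,0,0.6],
])

```text
clock: 15.3
position: [0.4435, -0.2756, 0.0133]
eef_rot: [0.0, 1.0, 0.0, 0.0]
force: [-0.2, 0.2, 4.3]
gripper_width: 0.0675
grip_force: 15.0
```

>>> move_arm([
  [0,0,-0.04,0,0,0,0.6],
  [0,0,-0.12,0,0,0,0.6],
  [0,0,-0.22,0,0,0,0.6],
  [0,0,-0.34,0,0,0,0.6],
  [0,0,-0.48,0,0,0,0.6],
  [0,0,-0.62,0,0,0,0.6],
  [0,0,-0.76,0,0,0,0.6],
  [0,0,-0.88,0,0,0,0.6],
  [0,0,-0.96,0,0,0,0.6],
  [0,0,-1.0,0,0,0,0.6],
])

```text
clock: 16.3
position: [0.4434, -0.2756, 0.1643]
eef_rot: [0.001, 1.0, -0.0, 0.001]
force: [-0.0, 0.9, -2.0]
gripper_width: 0.0674
grip_force: 15.0
```

>>> move_arm([
  [0.0,-0.03,0,0,0,0,0.6],
  [0,-0.1,0,0,0,0,0.6],
  [0,-0.2,0,0,0,0,0.6],
  [0.01,-0.32,0,0,0,0,0.6],
  [0.01,-0.44,0,0,0,0,0.6],
  [0.01,-0.56,0,0,0,0,0.6],
  [0.01,-0.68,0,0,0,0,0.6],
  [0.01,-0.8,0,0,0,0,0.6],
  [0.01,-0.92,0,0,0,0,0.6],
])

```text
clock: 17.2
position: [0.4438, -0.1351, 0.1621]
eef_rot: [-0.0, 1.0, 0.001, -0.001]
force: [0.0, 0.4, -0.9]
gripper_width: 0.0675
grip_force: 15.0
```

>>> move_arm([
  [0.0,-0.12,0,0,0,0,0.6],
  [0.01,-0.24,0,0,0,0,0.6],
  [0.01,-0.36,0,0,0,0,0.6],
  [0.01,-0.48,0,0,0,0,0.6],
  [0.01,-0.6,0,0,0,0,0.6],
  [0.01,-0.7,0,0,0,0,0.6],
  [0.01,-0.81,0,0,0,0,0.6],
  [0.01,-0.92,0,0,0,0,0.6],
])

```text
clock: 18.0
position: [0.4449, 0.0025, 0.1622]
eef_rot: [-0.0, 1.0, 0.001, -0.001]
force: [0.6, 0.3, -0.6]
gripper_width: 0.0676
grip_force: 15.0
```

>>> move_arm([
  [0.0,-0.12,0,0,0,0,0.6],
  [0.01,-0.24,0,0,0,0,0.6],
  [0.01,-0.36,0,0,0,0,0.6],
  [0.01,-0.48,0,0,0,0,0.6],
  [0.01,-0.6,0,0,0,0,0.6],
  [0.01,-0.7,0,0,0,0,0.6],
  [0.01,-0.81,0,0,0,0,0.6],
  [0.01,-0.92,0,0,0,0,0.6],
])

```text
clock: 18.8
position: [0.446, 0.1402, 0.1621]
eef_rot: [0.0, 1.0, 0.001, -0.001]
force: [0.8, 0.6, -1.5]
gripper_width: 0.0674
grip_force: 15.0
```

>>> move_arm([
  [0.0,-0.12,0,0,0,0,0.6],
  [0.01,-0.24,0,0,0,0,0.6],
  [0.01,-0.36,0,0,0,0,0.6],
  [0.01,-0.48,0,0,0,0,0.6],
  [0.02,-0.6,0,0,0,0,0.6],
  [0.02,-0.7,0,0,0,0,0.6],
  [0.02,-0.81,0,0,0,0,0.6],
  [0.02,-0.92,0,0,0,0,0.6],
])

```text
clock: 19.6
position: [0.4487, 0.2779, 0.162]
eef_rot: [0.0, 1.0, 0.001, -0.001]
force: [-0.3, -0.1, -0.5]
gripper_width: 0.0677
grip_force: 15.0
```

>>> move_arm([
  [0.0,-0.12,0,0,0,-0.02,0.6],
  [0.01,-0.23,0,0,0,-0.06,0.6],
  [0.01,-0.34,0,0,0,-0.12,0.6],
  [0.01,-0.44,0,0,0,-0.18,0.6],
  [0.02,-0.54,0,0,0,-0.24,0.6],
  [0.02,-0.64,0,0,0,-0.3,0.6],
  [0.02,-0.73,0,0,0,-0.36,0.6],
  [0.02,-0.8,0,0,0,-0.42,0.6],
  [0.02,-0.86,0,0,0,-0.47,0.6],
  [0.02,-0.88,0,0,0,-0.5,0.6],
  [0.02,-0.88,0,0,0,-0.5,0.6],
  [0.02,-0.88,0,0,0,-0.5,0.6],
])

```text
clock: 20.8
position: [0.4533, 0.4087, 0.1624]
eef_rot: [0.0, 0.924, 0.383, -0.0]
force: [0.8, -1.1, -2.0]
gripper_width: 0.0675
grip_force: 15.0
```

>>> move_arm([
  [0.01,0,0.04,0,0,0,0.6],
  [0.01,0,0.14,0,0,0,0.6],
  [0.01,0,0.26,0,0,0,0.6],
  [0.01,0,0.38,0,0,0,0.6],
  [0.01,0,0.5,0,0,0,0.6],
  [0.01,0,0.6,0,0,0,0.6],
  [0.01,0,0.68,0,0,0,0.6],
  [0.01,0,0.75,0,0,0,0.6],
  [0.01,0,0.81,0,0,0,0.6],
  [0.01,0,0.86,0,0,0,0.6],
  [0.01,0,0.9,0,0,0,0.6],
  [0.01,0,0.925,0,0,0,0.6],
  [0.01,0,0.935,0,0,0,0.6],
  [0.01,0,0.935,0,0,0,0.6],
])

```text
clock: 22.2
position: [0.4547, 0.4097, 0.0226]
eef_rot: [-0.0, 0.924, 0.383, 0.0]
force: [0.2, 0.7, -1.2]
gripper_width: 0.0673
grip_force: 15.0
```

>>> move_arm([
  [0,0,0.006,0,0,0,0.6],
  [0,0,0.009,0,0,0,0.6],
  [0,0,0.009,0,0,0,0.75],
  [0,0,0.009,0,0,0,0.8],
  [0,0,0.009,0,0,0,0.86],
  [0,0,0.009,0,0,0,0.9],
  [0,0,0.009,0,0,0,0.9],
  [0,0,-0.05,0,0,0,0.9],
  [0,0,-0.15,0,0,0,0.9],
  [0,0,-0.3,0,0,0,0.9],
  [0,0,-0.5,0,0,0,0.9],
  [0,0,-0.75,0,0,0,0.9],
  [0,0,-0.95,0,0,0,0.9],
  [0,0,-1.0,0,0,0,0.9],
])

```text
clock: 23.6
position: [0.4559, 0.4116, 0.1777]
eef_rot: [-0.001, 0.924, 0.383, 0.004]
force: [0.1, -0.1, 0.9]
gripper_width: 0.0824
grip_force: 0.0
```

>>> move_arm([
  [-0.08,0.08,0,0,0,0.06,0.9],
  [-0.2,0.2,0,0,0,0.15,0.9],
  [-0.32,0.32,0,0,0,0.24,0.9],
  [-0.44,0.44,0,0,0,0.33,0.9],
  [-0.57,0.57,0,0,0,0.42,0.9],
  [-0.7,0.7,0,0,0,0.5,0.9],
])

```text
clock: 24.2
position: [0.4542, 0.2599, 0.1724]
eef_rot: [0.0, 1.0, -0.003, -0.0]
force: [0.3, -0.4, 0.0]
gripper_width: 0.0827
grip_force: 0.0
```

>>> move_arm([
  [0,0.25,0,0,0,0,0.9],
  [0,0.5,0,0,0,0,0.9],
  [0,0.75,0,0,0,0,0.9],
  [0,1.0,0,0,0,0,0.9],
])

```text
clock: 24.6
position: [0.4541, 0.1096, 0.1725]
eef_rot: [0.0, 1.0, 0.0, -0.0]
force: [0.8, -0.1, -0.2]
gripper_width: 0.0828
grip_force: 0.0
```

```bash
python3 - <<'E'
from h import *
s=ctrl.state();p=s["position"];print(p,s["gripper_width"],s["eef_rot"])
C=cams();t,c=C["top"],C["scene"]
L=[circ(.4532,.4079,.034,.042),circ(.4555,-.4432,.03,.032)]
crop(c,190,260,120,120,4,"/tmp/1.png",[proj(c,l) for l in L]);crop(t,420,240,80,80,4,"/tmp/2.png",[proj(t,l) for l in L])
a,b=cv2.imread("/tmp/1.png"),cv2.imread("/tmp/2.png")
cv2.imwrite("pics/c3.png",np.hstack([a,cv2.copyMakeBorder(b,0,160,0,0,0)]))
E
```

```text
[0.45405416 0.10963544 0.17252384] 0.08283509900490503 [ 1.29214846e-04  9.99999968e-01  1.84452341e-04 -1.15823244e-04]
```

View pics/c3.png

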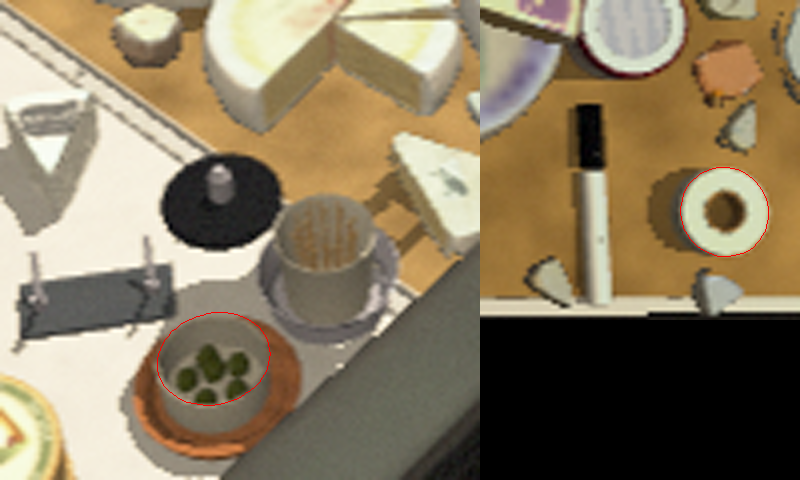

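Dish seated in the coaster, rim at (213,359). The roll hasn't moved, so it goes next.

>>> move_arm([
  [0,0.25,0,0,0,0,0.9],
  [0,0.5,0,0,0,0,0.9],
  [0,0.75,0,0,0,0,0.9],
  [0,0.95,0,0,0,0,0.9],
])

```text
clock: 25.1
position: [0.4543, -0.0327, 0.1726]
eef_rot: [0.0, 1.0, -0.0, -0.0]
force: [0.8, 0.1, -0.3]
gripper_width: 0.0827
grip_force: 0.0
```

>>> move_arm([
  [0,0.25,0,0,0,0,0.9],
  [0,0.5,0,0,0,0,0.9],
  [0,0.75,0,0,0,0,0.9],
  [0,0.95,0,0,0,0,0.9],
])

```text
clock: 25.5
position: [0.4545, -0.1753, 0.1726]
eef_rot: [0.0, 1.0, -0.0, -0.0]
force: [0.6, 0.9, -1.0]
gripper_width: 0.0829
grip_force: 0.0
```

>>> move_arm([
  [0,0.25,0,0,0,0,0.9],
  [0,0.5,0,0,0,0,0.9],
  [0,0.75,0,0,0,0,0.9],
  [0,0.95,0,0,0,0,0.9],
])

```text
clock: 25.9
position: [0.4546, -0.3179, 0.1724]
eef_rot: [0.0, 1.0, -0.0, -0.0]
force: [0.2, 0.7, -0.2]
gripper_width: 0.0829
grip_force: 0.0
```

>>> move_arm([
  [0,0.25,0,0,0,0,0.9],
  [0,0.5,0,0,0,0,0.9],
  [0.01,0.7,0,0,0,0,0.9],
  [0.01,0.8,0,0,0,0,0.9],
  [0.01,0.83,0,0,0,0,0.9],
  [0.01,0.83,0.1,0,0,0,0.9],
  [0.01,0.83,0.25,0,0,0,0.9],
  [0.01,0.83,0.42,0,0,0,0.9],
  [0.01,0.83,0.58,0,0,0,0.9],
  [0.01,0.83,0.68,0,0,0,0.9],
  [0.01,0.83,0.7,0,0,0,0.9],
  [0.01,0.83,0.7,0,0,0,0.9],
])

```text
clock: 27.1
position: [0.4565, -0.4399, 0.0673]
eef_rot: [-0.0, 1.0, 0.001, -0.0]
force: [-0.1, 0.8, 0.4]
gripper_width: 0.083
grip_force: 0.0
```

Shift y by -3.5 mm, then go down 60 mm.

>>> move_arm([
  [-0.005,0.023,0.05,0,0,0,0.9],
  [-0.005,0.023,0.15,0,0,0,0.9],
  [-0.005,0.023,0.25,0,0,0,0.9],
  [-0.005,0.023,0.33,0,0,0,0.9],
  [-0.005,0.023,0.38,0,0,0,0.9],
  [-0.005,0.023,0.4,0,0,0,0.85],
  [-0.005,0.023,0.4,0,0,0,0.78],
  [-0.005,0.023,0.4,0,0,0,0.72],
  [-0.005,0.023,0.4,0,0,0,0.67],
  [-0.005,0.023,0.4,0,0,0,0.62],
  [-0.005,0.023,0.4,0,0,0,0.5],
  [-0.005,0.023,0.4,0,0,0,0.5],
  [-0.005,0.023,0.4,0,0,0,0.5],
])

```text
clock: 28.4
position: [0.4557, -0.4446, 0.0082]
eef_rot: [0.0, 1.0, 0.0, 0.0]
force: [-0.5, 0.9, 4.5]
gripper_width: 0.059
grip_force: 15.0
```

>>> move_arm([
  [0,0,-0.04,0,0,0,0.5],
  [0,0,-0.14,0,0,0,0.5],
  [0,0,-0.28,0,0,0,0.5],
  [0,0,-0.44,0,0,0,0.5],
  [0,0,-0.6,0,0,0,0.5],
  [0,0,-0.76,0,0,0,0.5],
  [0,0,-0.88,0,0,0,0.5],
  [0,0,-0.96,0,0,0,0.5],
  [0,-0.02,-1.0,0,0,0,0.5],
  [0,-0.1,-1.0,0,0,0,0.5],
  [0,-0.22,-1.0,0,0,0,0.5],
  [0,-0.36,-1.0,0,0,0,0.5],
  [0,-0.5,-1.0,0,0,0,0.5],
  [0,-0.65,-1.0,0,0,0,0.5],
  [0,-0.8,-1.0,0,0,0,0.5],
  [0,-0.96,-1.0,0,0,0,0.5],
])

```text
clock: 30.0
position: [0.4544, -0.298, 0.1564]
eef_rot: [-0.001, 1.0, 0.0, -0.001]
force: [0.7, 0.2, -0.7]
gripper_width: 0.0585
grip_force: 15.0
```

>>> move_arm([
  [0,-0.16,0,0,0,0,0.5],
  [0,-0.32,0,0,0,0,0.5],
  [0,-0.48,0,0,0,0,0.5],
  [0,-0.64,0,0,0,0,0.5],
  [0,-0.8,0,0,0,0,0.5],
  [0,-0.96,0,0,0,0,0.5],
])

```text
clock: 30.6
position: [0.4541, -0.1541, 0.1566]
eef_rot: [-0.0, 1.0, 0.0, -0.001]
force: [-0.1, -0.2, -0.7]
gripper_width: 0.0587
grip_force: 15.0
```

>>> move_arm([
  [0,-0.16,0,0,0,0,0.5],
  [0,-0.32,0,0,0,0,0.5],
  [0,-0.48,0,0,0,0,0.5],
  [0,-0.64,0,0,0,0,0.5],
  [0,-0.8,0,0,0,0,0.5],
  [0,-0.96,0,0,0,0,0.5],
])

```text
clock: 31.2
position: [0.4538, -0.0106, 0.1566]
eef_rot: [-0.0, 1.0, 0.0, -0.001]
force: [0.2, 0.9, -0.7]
gripper_width: 0.0588
grip_force: 15.0
```

>>> move_arm([
  [0,-0.16,0,0,0,0,0.5],
  [0,-0.32,0,0,0,0,0.5],
  [0,-0.48,0,0,0,0,0.5],
  [0,-0.64,0,0,0,0,0.5],
  [0,-0.8,0,0,0,0,0.5],
  [0,-0.96,0,0,0,0,0.5],
])

```text
clock: 31.8
position: [0.4536, 0.133, 0.1566]
eef_rot: [0.0, 1.0, 0.0, -0.001]
force: [0.5, 0.8, -0.5]
gripper_width: 0.0586
grip_force: 15.0
```

>>> move_arm([
  [0,-0.16,0,0,0,0,0.5],
  [0,-0.32,0,0,0,0,0.5],
  [0,-0.48,0,0,0,0,0.5],
  [0,-0.64,0,0,0,0,0.5],
  [0,-0.78,0,0,0,0,0.5],
  [0,-0.9,0,0,0,0,0.5],
  [0,-0.96,0,0,0,0,0.5],
])

```text
clock: 32.5
position: [0.4535, 0.2775, 0.1566]
eef_rot: [0.0, 1.0, 0.002, -0.001]
force: [-0.1, 0.6, -0.6]
gripper_width: 0.0586
grip_force: 15.0
```

>>> move_arm([
  [0.06,-0.04,0,0,0,0,0.5],
  [0.18,-0.08,0,0,0,0,0.5],
  [0.32,-0.12,0,0,0,0,0.5],
  [0.46,-0.14,0,0,0,0,0.5],
  [0.58,-0.14,0,0,0,0,0.5],
  [0.68,-0.14,0,0,0,0,0.5],
  [0.73,-0.14,0,0,0,0,0.5],
  [0.75,-0.14,0,0,0,0,0.5],
  [0.75,-0.14,0,0,0,0,0.5],
  [0.75,-0.14,0,0,0,0,0.5],
])

```text
clock: 33.5
position: [0.5672, 0.2967, 0.1575]
eef_rot: [0.0, 1.0, 0.0, -0.0]
force: [-0.8, -0.5, -0.9]
gripper_width: 0.0588
grip_force: 15.0
```

```bash
python3 - <<'E'
from h import *
s=ctrl.state();p=s["position"];print(p,s["gripper_width"],s["eef_rot"])
C=cams();t,c=C["top"],C["scene"]
x,y,zb=p[0],p[1],p[2]-.008
L=[circ(x,y,.03,zb+.032),circ(x,y,.03,zb),circ(x,y,.013,zb),circ(.5678,.2962,.042,.008),circ(.5678,.2962,.0035,.036)]
crop(c,190,180,100,150,4,"/tmp/1.png",[proj(c,l) for l in L]);crop(t,150,190,100,150,4,"/tmp/2.png",[proj(t,l) for l in L])
cv2.imwrite("pics/c4.png",np.hstack([cv2.imread("/tmp/1.png"),cv2.imread("/tmp/2.png")]))
E
```

```text
[0.56719507 0.29672922 0.15747489] 0.05879526255299608 [ 1.29885207e-04  9.99999914e-01  2.45484072e-04 -3.07423180e-04]
```

View pics/c4.png

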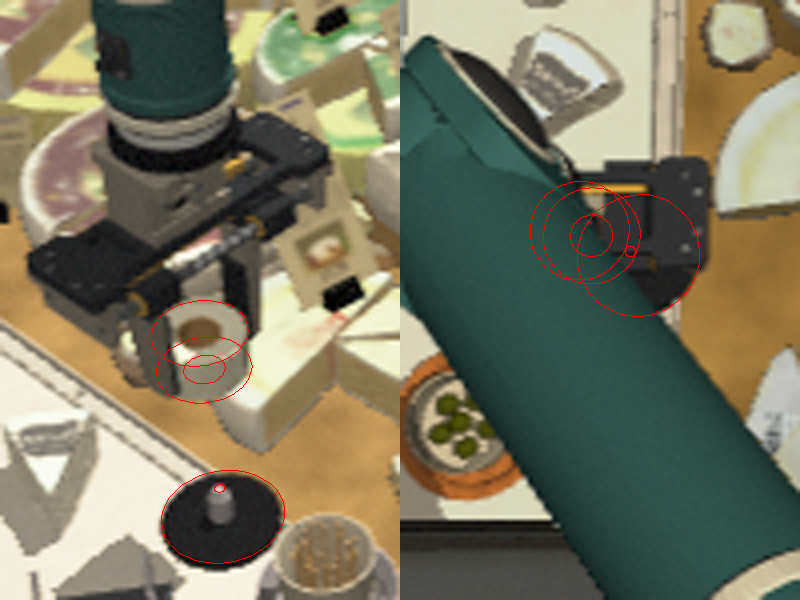

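The held roll matches its overlay, bottom at (204,370), and the post tip is at (219,488) as expected. Lowering slowly over the post.

>>> move_arm([
  [0.004,0.003,0.04,0,0,0,0.5],
  [0.004,0.003,0.14,0,0,0,0.5],
  [0.004,0.003,0.26,0,0,0,0.5],
  [0.004,0.003,0.38,0,0,0,0.5],
  [0.004,0.003,0.5,0,0,0,0.5],
  [0.004,0.003,0.6,0,0,0,0.5],
  [0.004,0.003,0.68,0,0,0,0.5],
  [0.004,0.003,0.72,0,0,0,0.5],
  [0.004,0.003,0.75,0,0,0,0.5],
  [0.004,0.003,0.78,0,0,0,0.5],
])

```text
clock: 34.6
position: [0.5689, 0.2965, 0.0407]
eef_rot: [-0.0, 1.0, -0.0, 0.0]
force: [0.0, -0.6, -0.7]
gripper_width: 0.0585
grip_force: 15.0
```

>>> move_arm([
  [0,0,0.04,0,0,0,0.5],
  [0,0,0.08,0,0,0,0.5],
  [0,0,0.11,0,0,0,0.5],
  [0,0,0.135,0,0,0,0.5],
  [0,0,0.15,0,0,0,0.5],
  [0,0,0.155,0,0,0,0.5],
  [0,0,0.155,0,0,0,0.5],
])

```text
clock: 35.3
position: [0.5685, 0.2963, 0.0173]
eef_rot: [-0.0, 1.0, 0.0, -0.0]
force: [0.7, -0.1, -1.6]
gripper_width: 0.0587
grip_force: 15.0
```

>>> move_arm([
  [0,0,0.006,0,0,0,0.5],
  [0,0,0.008,0,0,0,0.5],
  [0,0,0.008,0,0,0,0.68],
  [0,0,0.008,0,0,0,0.72],
  [0,0,0.008,0,0,0,0.75],
  [0,0,0.008,0,0,0,0.75],
  [0,0,-0.05,0,0,0,0.75],
  [0,0,-0.15,0,0,0,0.75],
  [0,0,-0.3,0,0,0,0.75],
  [0,0,-0.5,0,0,0,0.75],
  [0,0,-0.75,0,0,0,0.75],
  [0,0,-0.95,0,0,0,0.75],
  [0,0,-1.0,0,0,0,0.75],
])

```text
clock: 36.6
position: [0.5705, 0.2978, 0.1729]
eef_rot: [-0.002, 1.0, 0.0, 0.004]
force: [0.2, 0.6, 0.1]
gripper_width: 0.0687
grip_force: 0.0
```

>>> move_arm([
  [-0.2,0,0,0,0,0,0.7],
  [-0.4,0.02,0,0,0,0,0.65],
  [-0.55,0.2,0,0,0,0,0.6],
  [-0.65,0.4,0,0,0,0,0.55],
  [-0.71,0.65,0,0,0,0,0.55],
  [-0.71,0.9,0,0,0,0,0.55],
])

```text
clock: 37.2
position: [0.4601, 0.1602, 0.1672]
eef_rot: [0.0, 1.0, 0.001, -0.0]
force: [0.5, -0.7, -0.8]
gripper_width: 0.0505
grip_force: 0.0
```

>>> move_arm([
  [0,0.25,0,0,0,0,0.5],
  [0,0.5,0,0,0,0,0.5],
  [0,0.75,0,0,0,0,0.5],
  [0,0.95,0,0,0,0,0.5],
])

```text
clock: 37.6
position: [0.4614, 0.0164, 0.1673]
eef_rot: [0.0, 1.0, -0.001, -0.0]
force: [0.3, 1.0, -1.0]
gripper_width: 0.0453
grip_force: 0.0
```

```bash
python3 - <<'E'
from h import *
s=ctrl.state();p=s["position"];print(p,s["gripper_width"],s["eef_rot"])
C=cams();t,c=C["top"],C["scene"]
L=[circ(.5678,.2962,.03,.040)]
m=np.array([.4624,-.3602]);d=np.array([.9998,.0204]);n=np.array([-d[1],d[0]])
L.append(np.array([[*(m+d*a*.069+n*b*.009),.009] for a,b in((1,1),(1,-1),(-1,-1),(-1,1),(1,1))]))
crop(c,190,260,120,120,4,"/tmp/1.png",[proj(c,l) for l in L]);crop(t,420,250,80,80,4,"/tmp/2.png",[proj(t,l) for l in L])
a,b=cv2.imread("/tmp/1.png"),cv2.imread("/tmp/2.png")
cv2.imwrite("pics/c5.png",np.hstack([a,cv2.copyMakeBorder(b,0,160,0,0,0)]))
E
```

```text
[0.46135104 0.01643841 0.1673027 ] 0.04532735310694361 [ 3.48303515e-04  9.99999656e-01 -7.30545569e-04 -1.83118084e-04]
```

View pics/c5.png

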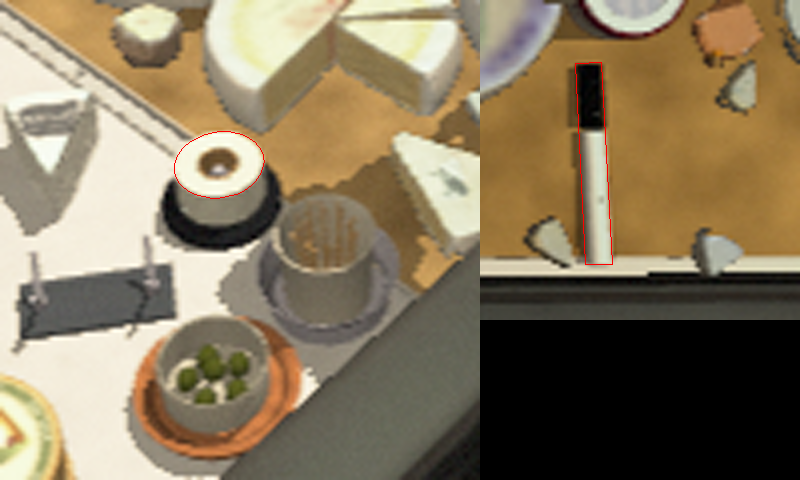

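The roll is seated on the post, top ring at (220,165), and the marker lies as measured at (593,165). Marker next.

>>> move_arm([
  [0,0.25,0,0,0,0,0.48],
  [0,0.5,0,0,0,0,0.48],
  [0,0.75,0,0,0,0,0.48],
  [0,0.95,0,0,0,0,0.48],
])

```text
clock: 38.1
position: [0.4618, -0.1249, 0.1673]
eef_rot: [0.0, 1.0, -0.0, -0.0]
force: [1.1, 0.2, 1.0]
gripper_width: 0.0444
grip_force: 0.0
```

>>> move_arm([
  [0,0.25,0,0,0,0,0.48],
  [0,0.5,0,0,0,0,0.48],
  [0,0.75,0,0,0,0,0.48],
  [0.01,0.95,0,0,0,0,0.48],
])

```text
clock: 38.5
position: [0.4633, -0.2676, 0.1672]
eef_rot: [0.0, 1.0, -0.0, -0.0]
force: [0.4, 0.6, 0.3]
gripper_width: 0.044
grip_force: 0.0
```

>>> move_arm([
  [0,0.25,0,0,0,0,0.48],
  [0,0.45,0,0,0,-0.01,0.48],
  [0,0.57,0.05,0,0,-0.013,0.48],
  [0,0.6,0.15,0,0,-0.013,0.48],
  [0,0.6,0.3,0,0,-0.013,0.48],
  [0,0.6,0.45,0,0,-0.013,0.48],
  [0,0.6,0.6,0,0,-0.013,0.48],
  [0,0.6,0.7,0,0,-0.013,0.48],
  [0,0.6,0.75,0,0,-0.013,0.48],
  [0,0.6,0.75,0,0,-0.013,0.48],
])

```text
clock: 39.5
position: [0.4632, -0.3549, 0.0536]
eef_rot: [-0.001, 1.0, 0.011, -0.001]
force: [-0.3, -1.3, -0.0]
gripper_width: 0.044
grip_force: 0.0
```

>>> move_arm([
  [-0.005,0.032,0.04,0,0,0,0.48],
  [-0.005,0.032,0.12,0,0,0,0.48],
  [-0.005,0.032,0.2,0,0,0,0.48],
  [-0.005,0.032,0.27,0,0,0,0.48],
  [-0.005,0.032,0.32,0,0,0,0.48],
  [-0.005,0.032,0.338,0,0,0,0.45],
  [-0.005,0.032,0.338,0,0,0,0.38],
  [-0.005,0.032,0.338,0,0,0,0.3],
  [-0.005,0.032,0.338,0,0,0,0.24],
  [-0.005,0.032,0.338,0,0,0,0.2],
  [-0.005,0.032,0.338,0,0,0,0.1],
  [-0.005,0.032,0.338,0,0,0,0.1],
  [-0.005,0.032,0.338,0,0,0,0.1],
  [-0.005,0.032,0.338,0,0,0,0.1],
], grip_force=25)

```text
clock: 40.9
position: [0.4631, -0.3613, 0.0045]
eef_rot: [0.0, 1.0, 0.01, 0.0]
force: [-0.4, 0.0, 3.9]
gripper_width: 0.016
grip_force: 25.0
```

>>> move_arm([
  [0,0,-0.04,0,0,0,0.1],
  [0,0,-0.14,0,0,0,0.1],
  [0,0,-0.28,0,0,0,0.1],
  [0,0,-0.44,0,0,0,0.1],
  [0,0,-0.6,0,0,0,0.1],
  [0,0,-0.76,0,0,0,0.1],
  [0,0,-0.88,0,0,0,0.1],
  [0,0,-0.96,0,0,0,0.1],
  [0,-0.02,-1.0,0,0,0,0.1],
  [0,-0.1,-1.0,0,0,0,0.1],
  [0,-0.22,-1.0,0,0,0,0.1],
  [0,-0.36,-1.0,0,0,0,0.1],
  [0,-0.5,-1.0,0,0,0,0.1],
  [0,-0.65,-1.0,0,0,0,0.1],
  [0,-0.8,-1.0,0,0,0,0.1],
  [0,-0.96,-1.0,0,0,0,0.1],
])

```text
clock: 42.5
position: [0.4588, -0.2142, 0.153]
eef_rot: [-0.001, 1.0, 0.011, -0.001]
force: [0.1, 0.4, -0.2]
gripper_width: 0.0158
grip_force: 25.0
```

>>> move_arm([
  [0,-0.16,0,0,0,0,0.1],
  [0,-0.32,0,0,0,0,0.1],
  [0,-0.48,0,0,0,0,0.1],
  [0,-0.64,0,0,0,0,0.1],
  [0,-0.8,0,0,0,0,0.1],
  [0,-0.96,0,0,0,0,0.1],
])

```text
clock: 43.1
position: [0.4553, -0.0705, 0.1531]
eef_rot: [-0.0, 1.0, 0.011, -0.001]
force: [0.5, -0.3, -0.1]
gripper_width: 0.0161
grip_force: 25.0
```

>>> move_arm([
  [0,-0.16,0,0,0,0,0.1],
  [0,-0.32,0,0,0,0,0.1],
  [0,-0.48,0,0,0,0,0.1],
  [0,-0.64,0,0,0,0,0.1],
  [0,-0.8,0,0,0,0,0.1],
  [0,-0.96,0,0,0,0,0.1],
])

```text
clock: 43.7
position: [0.4519, 0.0729, 0.1531]
eef_rot: [0.0, 1.0, 0.011, -0.001]
force: [0.4, 0.6, -0.4]
gripper_width: 0.016
grip_force: 25.0
```

>>> move_arm([
  [0,-0.16,0,0,0,0,0.1],
  [0,-0.32,0,0,0,0,0.1],
  [0,-0.48,0,0,0,0,0.1],
  [0,-0.64,0,0,0,0,0.1],
  [0,-0.8,0,0,0,0,0.1],
  [0,-0.96,0,0,0,0,0.1],
])

```text
clock: 44.3
position: [0.4487, 0.2164, 0.1531]
eef_rot: [0.0, 1.0, 0.011, -0.001]
force: [0.3, 0.1, 0.3]
gripper_width: 0.0161
grip_force: 25.0
```

>>> move_arm([
  [0,-0.16,0,0,0,0,0.1],
  [0,-0.32,0,0,0,0,0.1],
  [0,-0.48,0,0,0,0,0.1],
  [0,-0.64,0,0,0,0,0.1],
  [0,-0.78,0,0,0,0,0.1],
  [0,-0.9,0,0,0,0,0.1],
  [0,-0.96,0,0,0,0,0.1],
])

```text
clock: 45.0
position: [0.4462, 0.3608, 0.1534]
eef_rot: [0.0, 1.0, 0.012, -0.001]
force: [0.6, -0.1, -0.0]
gripper_width: 0.0161
grip_force: 25.0
```

>>> move_arm([
  [0.03,-0.04,0,0,0,-0.02,0.1],
  [0.1,-0.1,0,0,0,-0.07,0.1],
  [0.2,-0.16,0,0,0,-0.14,0.1],
  [0.3,-0.22,0,0,0,-0.22,0.1],
  [0.4,-0.27,0,0,0,-0.3,0.1],
  [0.5,-0.3,0,0,0,-0.38,0.1],
  [0.6,-0.32,0,0,0,-0.46,0.1],
  [0.67,-0.33,0,0,0,-0.52,0.1],
  [0.7,-0.33,0,0,0,-0.556,0.1],
  [0.7,-0.33,0,0,0,-0.556,0.1],
  [0.7,-0.33,0,0,0,-0.556,0.1],
])

```text
clock: 46.1
position: [0.5522, 0.4096, 0.1537]
eef_rot: [0.0, 0.902, 0.431, -0.0]
force: [-1.1, 0.3, 0.3]
gripper_width: 0.0166
grip_force: 25.0
```

```bash
cat > pen.py <<'E'
from h import *
import sys
s=ctrl.state();p=s["position"];q=s["eef_rot"];yaw=2*np.arctan2(q[2],q[1]);print(p,s["gripper_width"],np.degrees(yaw),s["clock"])
r=np.array([.5664,.4076]);dl=r-p[:2];a=np.radians(51.2)
print("to rest in tool units x,y:",(dl@[np.cos(yaw),np.sin(yaw)])/.15,(dl@[np.sin(yaw),-np.cos(yaw)])/.15)
C=cams();t,c=C["top"],C["scene"]
def box(m,a,l,w,z):
    d=np.array([np.cos(a),np.sin(a)]);n=np.array([-d[1],d[0]]);return np.array([[*(m+d*i*l+n*j*w),z] for i,j in((1,1),(1,-1),(-1,-1),(-1,1),(1,1))])
zp=p[2]+float(sys.argv[2])
L=[box(p[:2],yaw,.069,.009,zp),box(r,a,.05,.022,.005)]
crop(c,160,220,100,150,4,"/tmp/1.png",[proj(c,l) for l in L]);crop(t,120,190,100,150,4,"/tmp/2.png",[proj(t,l) for l in L])
cv2.imwrite(f"pics/{sys.argv[1]}.png",np.hstack([cv2.imread("/tmp/1.png"),cv2.imread("/tmp/2.png")]))
E
python3 pen.py p1 .0045
```

```text
[0.55221014 0.40958864 0.15367564] 0.016568561054632905 51.106917864117285 46.1
to rest in tool units x,y: 0.049077147176915775 0.08195228093692107
```

View pics/p1.png

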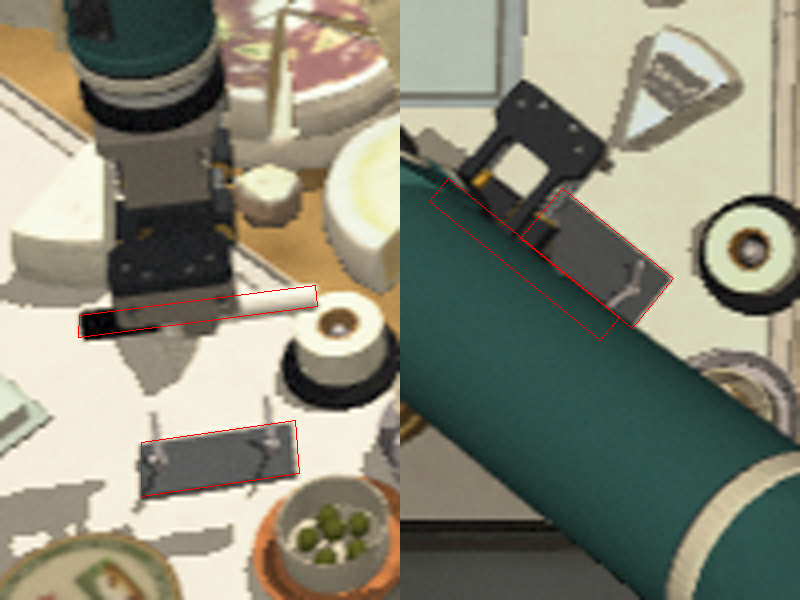

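The pen is held centred and in line with the rest, overlay at (198,310). I'll shift it the last 14 mm and lower.

>>> move_arm([
  [0.02,0.03,0,0,0,0,0.1],
  [0.04,0.07,0.06,0,0,0,0.1],
  [0.049,0.082,0.16,0,0,0,0.1],
  [0.049,0.082,0.28,0,0,0,0.1],
  [0.049,0.082,0.4,0,0,0,0.1],
  [0.049,0.082,0.5,0,0,0,0.1],
  [0.049,0.082,0.58,0,0,0,0.1],
  [0.049,0.082,0.64,0,0,0,0.1],
  [0.049,0.082,0.67,0,0,0,0.1],
  [0.049,0.082,0.67,0,0,0,0.1],
  [0.049,0.082,0.67,0,0,0,0.1],
])

```text
clock: 47.3
position: [0.5666, 0.4089, 0.0542]
eef_rot: [-0.0, 0.902, 0.432, 0.001]
force: [-0.3, -0.2, 0.0]
gripper_width: 0.0158
grip_force: 25.0
```

```bash
python3 pen.py p2 .0045
```

```text
[0.56661324 0.4088535  0.0542109 ] 0.015803479432507112 51.20975756300319 47.3
to rest in tool units x,y: -0.007404140968593534 0.004127179558845506
```

View pics/p2.png

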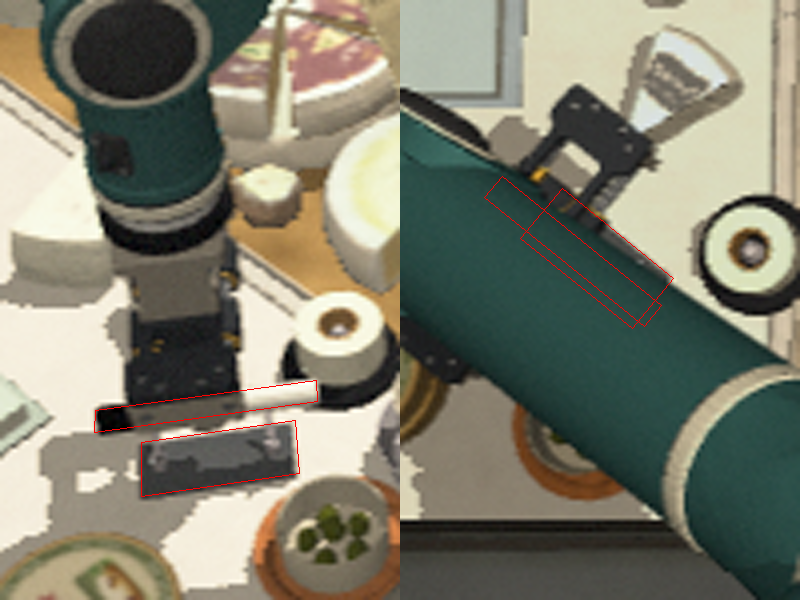

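The pen sits right above both forks, at (207,407) over the rest at (220,458). Final lowering.

>>> move_arm([
  [-0.007,0.004,0.04,0,0,0,0.1],
  [-0.007,0.004,0.08,0,0,0,0.1],
  [-0.007,0.004,0.12,0,0,0,0.1],
  [-0.007,0.004,0.15,0,0,0,0.1],
  [-0.007,0.004,0.17,0,0,0,0.1],
  [-0.007,0.004,0.182,0,0,0,0.1],
  [-0.007,0.004,0.186,0,0,0,0.1],
  [-0.007,0.004,0.186,0,0,0,0.1],
])

```text
clock: 48.2
position: [0.5661, 0.4071, 0.0259]
eef_rot: [0.0, 0.902, 0.432, -0.0]
force: [-2.0, -1.2, 0.9]
gripper_width: 0.0158
grip_force: 25.0
```

>>> move_arm([
  [0,0,0.004,0,0,0,0.1],
  [0,0,0.004,0,0,0,0.2],
  [0,0,0.004,0,0,0,0.24],
  [0,0,0.004,0,0,0,0.3],
  [0,0,0.004,0,0,0,0.4],
  [0,0,0.004,0,0,0,0.45],
  [0,0,0.004,0,0,0,0.45],
  [0,0,-0.05,0,0,0,0.45],
  [0,0,-0.15,0,0,0,0.45],
  [0,0,-0.3,0,0,0,0.45],
  [0,0,-0.5,0,0,0,0.45],
  [0,0,-0.75,0,0,0,0.45],
  [0,0,-1.0,0,0,0,0.45],
])

```text
clock: 49.5
position: [0.566, 0.4074, 0.1785]
eef_rot: [-0.0, 0.902, 0.432, 0.0]
force: [-0.0, 0.2, -0.2]
gripper_width: 0.0416
grip_force: 0.0
```

>>> move_arm([
  [-0.1,0.1,0,0,0,0,0.45],
  [-0.25,0.2,0,0,0,0,0.45],
  [-0.45,0.3,0,0,0,0,0.45],
  [-0.65,0.4,0,0,0,0,0.45],
  [-0.85,0.5,0,0,0,0,0.45],
  [-1.0,0.55,0,0,0,0,0.45],
])

```text
clock: 50.1
position: [0.5368, 0.2362, 0.177]
eef_rot: [0.001, 0.902, 0.431, 0.001]
force: [0.4, 0.4, -0.5]
gripper_width: 0.0416
grip_force: 0.0
```

>>> move_arm([
  [-0.2,0.2,0,0,0,0,0.45],
  [-0.4,0.4,0,0,0,0,0.45],
  [-0.6,0.6,0,0,0,0,0.45],
  [-0.8,0.8,0,0,0,0,0.45],
  [-0.9,0.9,0,0,0,0,0.45],
  [-0.9,0.9,0,0,0,0,0.45],
  [-0.9,0.9,0,0,0,0,0.45],
  [-0.9,0.9,0,0,0,0,0.45],
])

```text
clock: 50.9
position: [0.557, 0.051, 0.1765]
eef_rot: [-0.0, 0.901, 0.433, 0.001]
force: [-0.4, 0.2, -0.5]
gripper_width: 0.0412
grip_force: 0.0
```

```bash
python3 - <<'E'
from h import *
C=cams();t,c=C["top"],C["scene"]
r=np.array([.5664,.4076]);a=np.radians(51.2);d=np.array([np.cos(a),np.sin(a)]);n=np.array([-d[1],d[0]])
L=[np.array([[*(r+d*i*.069+n*j*.009),.030] for i,j in((1,1),(1,-1),(-1,-1),(-1,1),(1,1))])]
crop(c,170,260,110,120,4,"/tmp/1.png",[proj(c,l) for l in L]);crop(t,140,200,90,120,4,"/tmp/2.png",[proj(t,l) for l in L])
cv2.imwrite("pics/f.png",np.hstack([cv2.imread("/tmp/1.png"),cv2.imread("/tmp/2.png")]))
s=ctrl.state();print(s["position"],s["force"],s["qvel"].round(3))
E
```

```text
[0.55695185 0.05088764 0.17612901] [-0.38581927  0.09274949 -0.18971028] [0.001 0.004 0.008 0.001 0.003 0.001 0.003]
```

View pics/f.png

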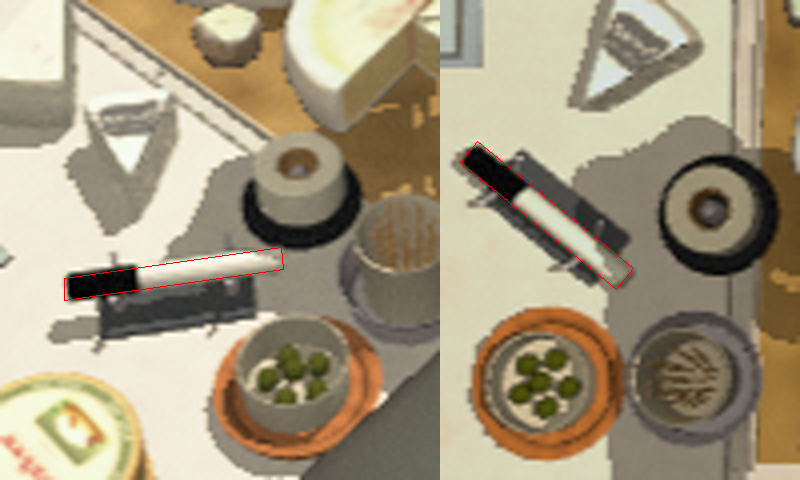

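All four things are in their holders; the pen lies centred in both forks at (173,275). I'll back the arm clear and hand in.

>>> move_arm([
  [-0.1,-0.13,-0.1,0,0,0,0.45],
  [-0.2,-0.26,-0.2,0,0,0,0.45],
  [-0.3,-0.38,-0.3,0,0,0,0.45],
  [-0.38,-0.48,-0.3,0,0,0,0.45],
  [-0.38,-0.48,-0.3,0,0,0,0.45],
  [-0.38,-0.48,-0.3,0,0,0,0.45],
  [-0.38,-0.48,-0.3,0,0,0,0.45],
])

```text
clock: 51.7
position: [0.466, 0.05, 0.2207]
eef_rot: [-0.0, 0.902, 0.432, 0.0]
force: [-0.4, -0.4, -0.9]
gripper_width: 0.0418
grip_force: 0.0
```

```bash
python3 -c "
from rig import ctrl
print(ctrl.state()['force'],ctrl.hand_in())"
```

```text
the job is handed in; nothing more can be done
[-0.3557661  -0.36875841 -0.89482609] None
```

The cup, dish, label roll and marker are each seated in their holders in the final pictures, and I handed the job in at about 52 s (limit 131 s); I took them in that order, cup first as its note advised, and the hand-in returned no verdict.

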